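# Pair the stacked herb troughs with their saucers

### The arm

A 6-joint arm with a two-finger parallel gripper is mounted at the origin on the work surface. World frame = base frame: x ahead of the robot, y to its left, z up, the work surface at z = 0. Lengths are in mm, angles in rad, forces in N, time in s.
With the tool pointing down it reaches from about 275 to 1000 mm from the base axis. Payload 8.4 kg.
Tool frame: the origin (TCP) lies midway between the tips of the shut fingers; the grasp point (between the pads) lies 19 mm behind it; z points along the fingers, y is the line along which they close (so a half turn about z gives the same grasp; the last joint's range is limited). The gripper opens to 85 mm and grips with 20 to 120 N. Pads are 22 mm wide; open, the fingers measure 114 mm over their backs; the gripper's body (76 mm by 85 mm) begins 54 mm behind the grasp point. The pads swing forward as they close: fully open they stand 13 mm farther back than shut.
Start: joints at [1.238, 0.353, 1.633, -0, 1.155, -0.002], TCP at [202.998, 591.117, 204.581] pointing down, gripper open.
Joint ranges: [-2.63, 2.63], [-0.92, 2.1], [0.06, 2.66], [-1.3, 4.44], [0, 2.69], [-3.02, 3.02]. Speed limits (rad/s): [2.22, 2.22, 2.79, 3.14, 3.14, 3.14].

### API

Orientations are given as [roll, pitch, yaw] about the fixed x, y, z axes, in that order (R = Rz(yaw) Ry(pitch) Rx(roll)).
In Python, from rig import telemetry, optics, r gives the robot as it stands.
- The arm moves only by the tool play_rows, never from a script. Its arguments are lists of equal length, an entry for each row: "dp": the shift along the tool's x, y, z in units of 40 mm (1.0 is 40 mm), a list of three; "rot": the turn, a rotation vector about the tool's x, y, z in units of 6 degrees (1.0 is 6 degrees), a list of three. In form: {"dp": [[tx, ty, tz], ...], "rot": [[ax, ay, az], ...]}. A call has 1 to 5 rows; each row is the pose to reach, as a shift and turn from the pose commanded when the call began, along the tool's axes at that moment; what a row does not reach only later rows make up. A row lasts 1/12 s, in which the tool goes at most 41.7 mm and 7.16 degrees, less where a joint would pass 70% of its speed; a pose out of reach is approached as far as the arm can. A call with a gripper value outside its range is refused whole. "fingers" is the opening, from 0 (shut) to 1 (fully open), set as the call begins (left out, the last holds). The fingers move at their own pace and stop on an object; "grip_force" is the grip in N (left out, the last holds). Time passes only in rows, so rows that repeat a pose let the fingers close. It gives the time, the measured TCP pose, the force, the opening and the grip force at its end, in the units of the state.
- telemetry.sense(): the state, without advancing time (a new reading comes with each control period).
- optics.grab_frame(name): name is "scene" or "top" or "wrist"; returns a dict with "color" (400x640x3 uint8, red, green, blue), "mtx" (3x3 intrinsics, pixels), "D" ([k1, k2, p1, p2, k3] as OpenCV has them; the pictures are not rectified), "R" (3x3) and "t" (3): a world point X has camera coordinates R X + t; the wrist camera has in their place "mount" (4x4, takes a point from camera to tool coordinates, whose origin is the TCP and whose axes are the flange's). Camera axes: x right, y down, z forward; pixel columns grow to the right and rows downward; lengths in mm; the calibration is good to about 2 mm. A picture is of the moment at which its call begins: read the wrist's pose just before it. There is no depth.
- r.sign_off(): hands the job in; it is judged then, once.
The state is a dict: "clock": time; "qpos": joint angles; "qvel": joint speeds; "joint_efforts": joint torques, N m; "eef_pos": TCP position; "tcp_rot": TCP orientation; "contact_force": force on the tool from outside, world axes, zero at the start; "wrist_torque": the same for the moment, N m; "opening": opening from 0.0 (shut) to 1.0 (fully open); "grasp_force": force on a finger pad.
Only numpy, scipy, OpenCV 4.12 (cv2) and the standard library are available. Lean on these libraries where they do the work, as an engineer would, in place of code of your own. Each camera call takes 0.05 s, during which the arm holds its last target. There are 200 camera calls.

### The job

Take the criss-cross stack of four ceramic troughs apart and stand each one upright in the saucer of its own colour, flat on the saucer's floor inside the rim. The ceramic is fragile: set the troughs down, do not drop them or tip them over, and leave the vase and the apple ornament where they stand.

Things in the scene. Friction and masses are not known exactly. Their poses are not given: they have to be found in the camera images.
- trough_terracotta_mid (a point): Orange-brown unglazed terracotta ceramic trough: open-topped box 150 long x 44 wide x 50 high, walls 5, about 0.22 kg. Point: its centre, half-way up; x along its length, y across, z up. Starts in the criss-cross stack on a 12 thick board: two troughs side by side on the board (gap 40), two more across their rims (same gap); height tells which are on top.
- trough_white_mid (a point): White ceramic trough: open-topped box 150 long x 44 wide x 50 high, walls 5, about 0.22 kg. Point: its centre, half-way up; x along its length, y across, z up. Starts in the criss-cross stack on a 12 thick board: two troughs side by side on the board (gap 40), two more across their rims (same gap); height tells which are on top.
- trough_blue_mid (a point): Blue glazed ceramic trough: open-topped box 150 long x 44 wide x 50 high, walls 5, about 0.22 kg. Point: its centre, half-way up; x along its length, y across, z up. Starts in the criss-cross stack on a 12 thick board: two troughs side by side on the board (gap 40), two more across their rims (same gap); height tells which are on top.
- trough_green_mid (a point): Dark green glazed ceramic trough: open-topped box 150 long x 44 wide x 50 high, walls 5, about 0.22 kg. Point: its centre, half-way up; x along its length, y across, z up. Starts in the criss-cross stack on a 12 thick board: two troughs side by side on the board (gap 40), two more across their rims (same gap); height tells which are on top.
- saucer_terracotta: The orange-brown unglazed terracotta drip saucer: a flat rectangular tray fixed to the table, outside 176 x 70, rim 12 high and 5 thick, floor 5 thick, so the recess is 166 x 60 (8 clear all round a trough). Origin at the centre of its underside, on the table; x along its length, y across, z up.
- saucer_white: The white drip saucer: a flat rectangular tray fixed to the table, outside 176 x 70, rim 12 high and 5 thick, floor 5 thick, so the recess is 166 x 60 (8 clear all round a trough). Origin at the centre of its underside, on the table; x along its length, y across, z up.
- saucer_blue: The blue glazed drip saucer: a flat rectangular tray fixed to the table, outside 176 x 70, rim 12 high and 5 thick, floor 5 thick, so the recess is 166 x 60 (8 clear all round a trough). Origin at the centre of its underside, on the table; x along its length, y across, z up.
- saucer_green: The dark green glazed drip saucer: a flat rectangular tray fixed to the table, outside 176 x 70, rim 12 high and 5 thick, floor 5 thick, so the recess is 166 x 60 (8 clear all round a trough). Origin at the centre of its underside, on the table; x along its length, y across, z up.
- vase_mid (a point): Bystander: loose white round vase, 64 diameter at the belly, 95 high, standing on the table beyond the stack; this point is half-way up. Not to be disturbed.
- apple_mid (a point): Bystander: loose terracotta apple-shaped ornament, 72 diameter, 50 high, standing on the table beyond the stack; this point is half-way up. Not to be disturbed.
Things that resemble listed ones, but are neither listed nor needed, are in the scene too. Of the things that look like the part that bears trough_green_mid, the smallest one is meant.

How it is judged (in metres and radians):
At the end, for the whole second after the job is handed in: Each trough is upright (within 0.06 rad) and at rest in the saucer of its own colour: flat on its floor (trough centre no more than 33 mm above the table), centre within 14 mm of the saucer's centre, lengthwise within 0.15 rad of it, either way round (horizontal distance between trough_terracotta_mid and saucer_terracotta below 0.014 m and z of trough_terracotta_mid in the frame of saucer_terracotta below 0.033 m and angle between the x axis of trough_terracotta_mid and the x axis of saucer_terracotta, either way round below 0.15 rad and angle between each of trough_terracotta_mid, trough_white_mid, trough_blue_mid, trough_green_mid's own z axis and vertical below 0.06 rad and linear speed of each of trough_terracotta, trough_white, trough_blue, trough_green below 0.02 m/s and angular speed of each of trough_terracotta, trough_white, trough_blue, trough_green below 0.1 rad/s and horizontal distance between trough_white_mid and saucer_white below 0.014 m and z of trough_white_mid in the frame of saucer_white below 0.033 m and angle between the x axis of trough_white_mid and the x axis of saucer_white, either way round below 0.15 rad and horizontal distance between trough_blue_mid and saucer_blue below 0.014 m and z of trough_blue_mid in the frame of saucer_blue below 0.033 m and angle between the x axis of trough_blue_mid and the x axis of saucer_blue, either way round below 0.15 rad and horizontal distance between trough_green_mid and saucer_green below 0.014 m and z of trough_green_mid in the frame of saucer_green below 0.033 m and angle between the x axis of trough_green_mid and the x axis of saucer_green, either way round below 0.15 rad); the robot touches nothing.
It fails at once if a trough is tipped more than 35 degrees (angle between any of trough_terracotta_mid, trough_white_mid, trough_blue_mid, trough_green_mid's own z axis and vertical above 0.61 rad).
It fails at once if a trough is dropped (falls freely more than about 25 mm) ((linear speed of trough_terracotta above 0.7 m/s and contact force between the fingers and trough_terracotta below 0.01 N) or (linear speed of trough_white above 0.7 m/s and contact force between the fingers and trough_white below 0.01 N) or (linear speed of trough_blue above 0.7 m/s and contact force between the fingers and trough_blue below 0.01 N) or (linear speed of trough_green above 0.7 m/s and contact force between the fingers and trough_green below 0.01 N)).
It fails at once if the vase is pushed more than 20 mm or knocked over (distance of vase_mid from where it was at the start of the episode above 0.02 m or angle between vase_mid's own z axis and vertical above 0.5 rad).
It fails at once if the apple is pushed more than 20 mm or knocked over (distance of apple_mid from where it was at the start of the episode above 0.02 m or angle between apple_mid's own z axis and vertical above 0.5 rad).
It also fails if it takes over 122 s, if anything falls off the work surface, if the arm or the gripper's body presses on something with over 40 N, if the wrist force passes 120 N, or if a joint passes its speed limit or range.

## Working session

There is one attempt and no reset: what is moved stays moved. The work goes in short steps, Python scripts to look and compute and a tool call to move; the robot and the scene stay as the last step left them, time stands still between calls to the robot, and variables do not carry over. Pictures are saved under pics/ and viewed, at most 14 in all, crops included, and the job is handed in when it is done.

Besides the shell and the picture viewer there is one more tool, called after "Request:" as name(argument=value, ...) on one line, values as JSON. play_rows: Moves the arm, as the interface text tells. Its arguments: {"type":"object","properties":{"dp":{"type":"array"},"rot":{"type":"array"},"fingers":{"type":"number"},"grip_force":{"type":"number"}},"required":["dp","rot"]}

```bash
ls; mkdir -p pics; python3 - <<'E'
from rig import telemetry, optics, r
import cv2,pickle
print(telemetry.sense())
F={}
for n in ("scene","top","wrist"):
    F[n]=optics.grab_frame(n)
    cv2.imwrite(f"pics/{n}0.png",F[n]["color"][:,:,::-1])
    print(n,{k:v for k,v in F[n].items() if k!="color"})
pickle.dump(F,open("f0.pkl","wb"))
E
```

```text
pics
{'clock': 0.0, 'qpos': array([ 1.23760926e+00,  3.53636575e-01,  1.63413909e+00,  1.34834154e-05,
        1.15518639e+00, -2.36925187e-03]), 'qvel': array([-4.36716427e-04, -1.84337371e-03,  1.04631624e-03,  1.31328956e-03,
        1.46128509e-03,  3.50203925e-05]), 'joint_efforts': array([ 1.18035641e-03, -6.05254340e+01, -3.42077994e+01,  2.35677890e-04,
        9.04762361e-03,  7.64997367e-06]), 'eef_pos': array([202.82099322, 590.63612485, 203.86680761]), 'tcp_rot': array([-3.14022328e+00, -1.55725283e-05,  2.81076938e+00]), 'contact_force': array([ 0.63862363, -0.21659151, -0.44383931]), 'wrist_torque': array([0.02302205, 0.01769987, 0.0262774 ]), 'grasp_force': 0.0, 'opening': 1.0008660488588432}
scene {'mtx': array([[364.46648589,   0.        , 322.09744862],
       [  0.        , 364.46648589, 202.05947639],
       [  0.        ,   0.        ,   1.        ]]), 'D': array([-0.01248254,  0.        ,  0.        ,  0.        ,  0.        ]), 'R': array([[ 0.83706691,  0.54663315,  0.02260939],
       [ 0.31592343, -0.44921223, -0.83570375],
       [-0.44666696,  0.70668279, 
[... 465 characters left out ...]
e-01,  3.33931873e-03, -9.84489161e-01]]), 't': array([   9.35645245,  561.81914127, 1055.2045822 ])}
wrist {'mtx': array([[342.1286626 ,   0.        , 321.12466736],
       [  0.        , 342.1286626 , 204.39677254],
       [  0.        ,   0.        ,   1.        ]]), 'D': array([-0.04201516,  0.        ,  0.        ,  0.        ,  0.        ]), 'mount': array([[ 1.11268793e-03, -9.50744377e-01, -3.09974016e-01,
         7.89078465e+01],
       [ 9.99999361e-01,  1.12039746e-03,  1.53160036e-04,
        -6.80687838e-01],
       [ 2.01678057e-04, -3.09973989e-01,  9.50745016e-01,
        -1.68620943e+02],
       [ 0.00000000e+00,  0.00000000e+00,  0.00000000e+00,
         1.00000000e+00]])}
```

View pics/top0.png

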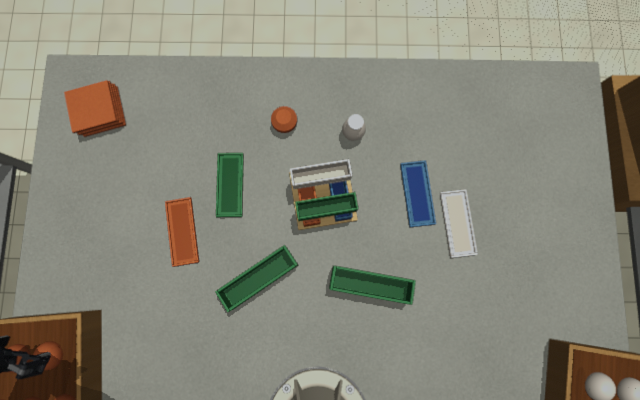

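View pics/scene0.png

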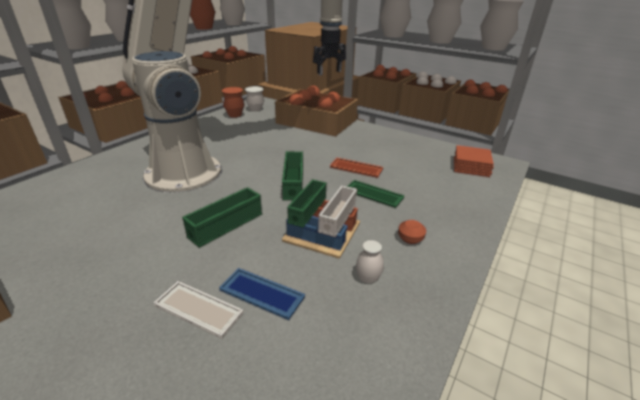

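The top view shows the stack at about (325,195): white (321,174) and green (327,206) lie on top, terracotta and blue underneath. The saucers are green (230,185), terracotta (182,232), blue (417,194) and white (459,224). The vase is at (354,127) and the apple at (284,119).

Green trough candidates are (327,206) in the stack, (258,279) and (372,285). The stacked one looks smallest, about 60 px long against about 85 px, even though it is higher and so closer to the camera. I'll confirm that by measuring and with one crop.

```bash
cat > h.py <<'E'
import numpy as np, cv2
from scipy.spatial.transform import Rotation as Ro
def cam(f, st=None):
    if "R" in f: R=np.array(f["R"]); t=np.array(f["t"]); return R.T, -R.T@t
    Rt=Ro.from_euler("xyz",st["tcp_rot"]).as_matrix(); M=np.array(f["mount"])
    return Rt@M[:3,:3], Rt@M[:3,3]+st["eef_pos"]
def toplane(f,px,z,st=None):
    A,C=cam(f,st)
    u=cv2.undistortPoints(np.float64(px).reshape(-1,1,2),f["mtx"],f["D"]).reshape(-1,2)
    d=np.c_[u,np.ones(len(u))]@A.T
    return (C+d*((z-C[2])/d[:,2])[:,None])[:,:2]
def topx(f,P,st=None):
    A,C=cam(f,st); c=(np.float64(P).reshape(-1,3)-C)@A
    return cv2.projectPoints(c,np.zeros(3),np.zeros(3),f["mtx"],f["D"])[0].reshape(-1,2)
def masks(rgb):
    h,s,v=[x.astype(int) for x in cv2.split(cv2.cvtColor(rgb,cv2.COLOR_RGB2HSV))]
    return {"green":(h>60)&(h<90)&(s>110),"blue":(h>100)&(h<130)&(s>110),
     "terra":((h<13)|(h>172))&(s>140)&(v>70),"white":(s<45)&(v>165)}
def rects(f,m,z,st=None,amin=250):
    m=cv2.morphologyEx(m.astype(np.uint8)*255,cv2.MORPH_CLOSE,np.ones((3,3)))
    out=[]
    for c in cv2.findContours(m,cv2.RETR_EXTERNAL,cv2.CHAIN_APPROX_NONE)[0]:
        if cv2.contourArea(c)<amin: continue
        w=toplane(f,c[:,0,:],z,st)
        (cx,cy),(a,b),ang=cv2.minAreaRect(w.astype(np.float32))
        if a<b: a,b,ang=b,a,ang+90
        ang=(ang+90)%180-90
        out.append((c[:,0].mean(0).round(),np.round([cx,cy,a,b,ang],1)))
    return out
E
python3 - <<'E'
import pickle,cv2
from h import *
f=pickle.load(open("f0.pkl","rb"))["top"]
for k,m in masks(f["color"]).items():
    m[:60]=0;m[310:]=0
    for z in (12,112):
        for o in rects(f,m,z): print(k,z,*o)
cv2.imwrite("pics/crop.png",cv2.resize(f["color"][100:320,160:480,::-1],None,fx=2.5,fy=2.5,interpolation=cv2.INTER_CUBIC))
E
```

```text
green 12 [372. 285.] [ 336.9 -136.7  215.    60.6   80.5]
green 12 [256. 278.] [348.7 162.9 214.3  61.5 -55.1]
green 12 [326. 206.] [542.  -16.5 159.6  53.2 -80.3]
green 12 [229. 185.] [595.5 245.4 171.   67.7   1.2]
green 112 [372. 285.] [ 339.6 -123.2  195.9   55.2   80.5]
green 112 [256. 278.] [350.4 149.7 195.2  56.  -55.1]
green 112 [326. 206.] [526.5 -13.8 145.4  48.5 -80.3]
green 112 [229. 185.] [575.2 224.9 155.8  61.7   1.2]
blue 12 [417. 194.] [ 579.6 -261.2  172.7   68.1    7.2]
blue 112 [417. 194.] [ 560.8 -236.7  157.4   62.1    7.2]
terra 12 [181. 232.] [467.9 366.2 173.8  69.8  10.6]
terra 12 [284. 119.] [783.5 104.1  69.9  69.5   0.8]
terra 12 [ 94. 108.] [808.5 634.7 146.5 145.4 -72.6]
terra 112 [181. 232.] [459.  334.9 158.4  63.6  10.6]
terra 112 [284. 119.] [746.6  96.1  63.7  63.3   0.8]
terra 112 [ 94. 108.] [769.4 579.5 133.5 132.5 -72.6]
white 12 [459. 223.] [ 502.4 -369.8  175.1   68.8    7.3]
white 12 [320. 172.] [ 6.354e+02 -5.000e-01  1.639e+02  4.700e+01 -7.990e+01]
white 12 [589.  64.] [ 943.2 -754.5  316.5   64.5  -88.8]
white 12 [ 20. 106.] [8.009e+02 8.573e+02 3.016e+02 1.332e+02 4.000e-01]
white 112 [459. 223.] [ 490.4 -335.7  159.6   62.7    7.3]
white 112 [320. 172.] [611.6   0.8 149.4  42.8 -79.9]
white 112 [589.  64.] [ 892.1 -686.2  288.4   58.8  -88.8]
white 112 [ 20. 106.] [7.624e+02 7.824e+02 2.748e+02 1.214e+02 4.000e-01]
```

View pics/crop.png

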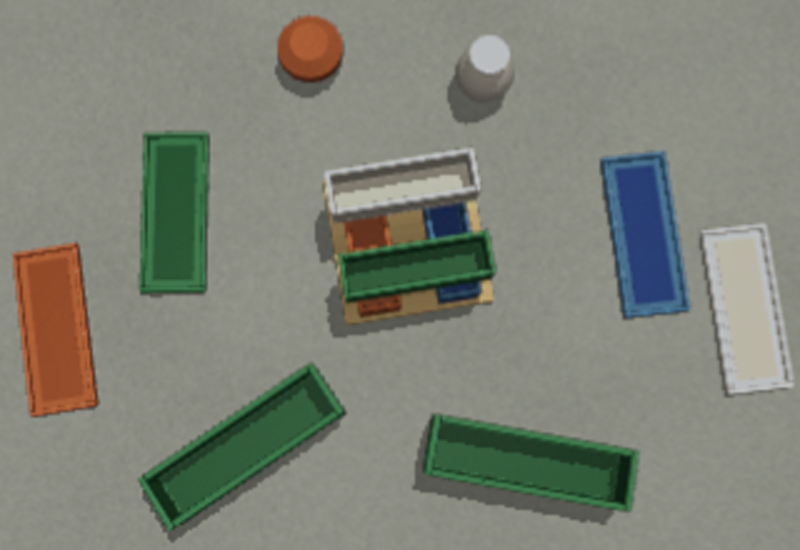

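The crop confirms it. The stacked green trough at (327,206) has a rim about 145 mm long, while the decoys at (258,279) and (372,285) measure about 196 mm, so the stacked one is the smallest and the right one.

Next I move above the stack.

Request:
play_rows(dp=[[-12.6,-11.7,-0.6],[-12.6,-11.7,-0.6],[-12.6,-11.7,-0.6],[-12.6,-11.7,-0.6],[-12.6,-11.7,-0.6]], rot=[[0,0,10.17],[0,0,10.17],[0,0,10.17],[0,0,10.17],[0,0,10.17]], fingers=0.75, grip_force=35)

```text
clock: 0.57
eef_pos: [301.6, 405.7, 211.7]
tcp_rot: [-3.141, 0.0, 2.18]
contact_force: [0.8, 0.3, -0.4]
opening: 0.751
grasp_force: 0.0
```

```bash
cat > go.py <<'E'
import sys,numpy as np
from rig import telemetry
from h import Ro
st=telemetry.sense(); R=Ro.from_euler("xyz",st["tcp_rot"])
x,y,z,psi=map(float,sys.argv[1:5])
d=R.inv().apply(np.array([x,y,z])-st["eef_pos"])
G=Ro.from_euler("xyz",[180,0,psi],degrees=True)
print("t %.2f pos"%st["clock"],st["eef_pos"].round(1),np.degrees(st["tcp_rot"]).round(2),"open %.2f F"%st["opening"],st["contact_force"].round(1),"q6 %.2f"%st["qpos"][5])
print("dp",(d/40).round(3),"rot",(np.degrees((R.inv()*G).as_rotvec())/6).round(2), "dist",np.linalg.norm(d).round())
E
python3 go.py 528 -14 230 99.9
```

```text
t 0.57 pos [301.6 405.7 211.7] [-1.7998e+02  1.0000e-02  1.2492e+02] open 0.75 F [ 0.8  0.3 -0.4] q6 0.32
dp [-11.844  -1.365  -0.455] rot [-0.    0.    4.17] dist 477.0
```

Request:
play_rows(dp=[[-11.84,-1.37,-0.46],[-11.84,-1.37,-0.46],[-11.84,-1.37,-0.46],[-11.84,-1.37,-0.46],[-11.84,-1.37,-0.46]], rot=[[0,0,4.17],[0,0,4.17],[0,0,4.17],[0,0,4.17],[0,0,4.17]])

```text
clock: 0.98
eef_pos: [401.5, 222.9, 220.0]
tcp_rot: [3.141, -0.0, 1.745]
contact_force: [1.2, 0.5, 0.7]
opening: 0.748
grasp_force: 0.0
```

Request:
play_rows(dp=[[-6.37,2.12,-0.26],[-6.37,2.12,-0.26],[-6.37,2.12,-0.26],[-6.37,2.12,-0.26],[-6.37,2.12,-0.26]], rot=[[0,0,0],[0,0,0],[0,0,0],[0,0,0],[0,0,0]])

```text
clock: 1.4
eef_pos: [501.2, 40.0, 228.1]
tcp_rot: [3.141, -0.0, 1.749]
contact_force: [1.4, 0.4, 0.7]
opening: 0.747
grasp_force: 0.0
```

Request:
play_rows(dp=[[-0.8,0.25,-0.03],[-1.43,0.48,-0.06],[-1.43,0.48,-0.06],[-1.43,0.48,-0.06]], rot=[[0,0,0],[0,0,0],[0,0,0],[0,0,0]])

```text
clock: 1.73
eef_pos: [530.0, -11.9, 230.0]
tcp_rot: [-3.141, -0.0, 1.747]
contact_force: [-0.5, -0.1, 0.4]
opening: 0.748
grasp_force: 0.0
```

```bash
cat > look.py <<'E'
import sys,cv2,pickle
from rig import telemetry,optics
from h import *
st=telemetry.sense(); f=optics.grab_frame("wrist"); n=sys.argv[1]
pickle.dump((st,f),open(n+".pkl","wb")); cv2.imwrite(f"pics/{n}.png",f["color"][:,:,::-1])
ms=masks(f["color"])
for a in sys.argv[2:]:
    k,z=a.split(":")
    for o in rects(f,ms[k],float(z),st,600): print(k,z,*o)
E
python3 go.py 528 -14 230 99.9; python3 look.py w1 green:112 white:112 blue:62 terra:62
```

```text
t 1.73 pos [530.  -11.9 230. ] [-1.7997e+02 -1.0000e-02  1.0007e+02] open 0.75 F [-0.5 -0.1  0.4] q6 -0.20
dp [-0.043 -0.058 -0.   ] rot [-0.01 -0.    0.03] dist 3.0
green 112 [138. 233.] [370.3 -97.5 192.   66.   80.7]
green 112 [315. 181.] [525.9 -14.  146.8  44.  -80.3]
green 112 [199.  32.] [411.   94.5  68.4  56.5 -56.1]
white 112 [319. 199.] [536.3 -62.3 742.8 404.1  10.2]
white 112 [94. 34.] [332.5  81.6  85.8  55.   -2.2]
blue 62 [323. 343.] [ 569.7 -216.4  148.6   62.8    7.1]
blue 62 [358. 213.] [574.5 -41.9  51.8  35.4 -78.8]
terra 62 [360. 133.] [560.3  34.6  44.3  35.9 -79.7]
terra 62 [565. 104.] [750.1  98.3  72.1  63.   11.6]
```

View pics/w1.png

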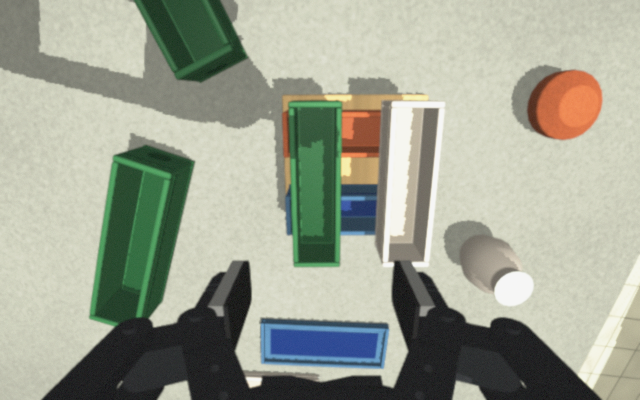

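The wrist view shows the green rim spanning (290,102)-(341,266) and the white one beside it at (376-444,101-266). The lower terracotta and blue troughs are visible between them. The green trough's centre is (526,-14), and its lengthwise axis is at -80.3°.

I descend and grip it.

Request:
play_rows(dp=[[-0.03,-0.11,0.9],[-0.03,-0.11,1.8],[-0.03,-0.11,2.7],[-0.03,-0.11,3.4],[-0.03,-0.11,3.83]], rot=[[0,0,0.06],[0,0,0.06],[0,0,0.06],[0,0,0.06],[0,0,0.06]])

```text
clock: 2.2
eef_pos: [523.0, -11.2, 74.2]
tcp_rot: [-3.138, -0.001, 1.744]
contact_force: [-0.3, -0.2, -0.6]
opening: 0.75
grasp_force: 0.0
```

Request:
play_rows(dp=[[0,0,0],[0,0,0],[0,0,0],[0,0,0],[0,0,0]], rot=[[0,0,0],[0,0,0],[0,0,0],[0,0,0],[0,0,0]], fingers=0)

```text
clock: 2.62
eef_pos: [526.4, -12.5, 78.4]
tcp_rot: [3.14, 0.0, 1.743]
contact_force: [-0.1, -0.0, -3.3]
opening: 0.502
grasp_force: 38.7
```

Request:
play_rows(dp=[[0,0,0],[0,0,0],[0,0,0]], rot=[[0,0,0],[0,0,0],[0,0,0]])

```text
clock: 2.87
eef_pos: [525.8, -12.8, 77.5]
tcp_rot: [3.141, 0.0, 1.743]
contact_force: [0.1, -0.2, -3.7]
opening: 0.501
grasp_force: 38.7
```

```bash
python3 go.py 526 -14 220 99.7; python3 go.py 595.5 245.4 190 91.2
```

```text
t 2.87 pos [525.8 -12.8  77.5] [1.7997e+02 1.0000e-02 9.9850e+01] open 0.50 F [ 0.1 -0.2 -3.7] q6 -0.20
dp [-3.100e-02  1.000e-03 -3.562e+00] rot [0.01 0.   0.02] dist 142.0
t 2.87 pos [525.8 -12.8  77.5] [1.7997e+02 1.0000e-02 9.9850e+01] open 0.50 F [ 0.1 -0.2 -3.7] q6 -0.20
dp [ 6.062  2.821 -2.811] rot [0.01 0.   1.44] dist 290.0
```

Request:
play_rows(dp=[[0,0,-0.3],[0,0,-0.8],[0,0,-1.6],[0,0,-2.5],[0,0,-3.1]], rot=[[0,0,0],[0,0,0],[0,0,0],[0,0,0],[0,0,0]])

```text
clock: 3.28
eef_pos: [526.4, -12.8, 204.1]
tcp_rot: [3.14, 0.0, 1.743]
contact_force: [1.3, 0.0, -2.2]
opening: 0.505
grasp_force: 38.7
```

Request:
play_rows(dp=[[0.3,0.14,0],[0.9,0.42,0],[1.6,0.74,0],[2.4,1.12,0],[3.2,1.49,0]], rot=[[0,0,0],[0,0,0],[0,0,0],[0,0,0],[0,0,0]])

```text
clock: 3.7
eef_pos: [562.2, 125.1, 200.2]
tcp_rot: [-3.141, -0.0, 1.742]
contact_force: [0.9, -0.9, -2.9]
opening: 0.5
grasp_force: 38.7
```

Request:
play_rows(dp=[[0.8,0.37,0],[1.6,0.74,0],[2.2,1.03,0],[2.6,1.21,0],[2.86,1.33,0]], rot=[[0,0,-0.2],[0,0,-0.6],[0,0,-1.2],[0,0,-2],[0,0,-3]])

```text
clock: 4.12
eef_pos: [594.9, 248.1, 199.5]
tcp_rot: [-3.14, -0.001, 2.062]
contact_force: [0.6, -0.3, -3.0]
opening: 0.501
grasp_force: 38.7
```

Request:
play_rows(dp=[[0,0,0],[0,0,0],[0,0,0],[0,0,0],[0,0,0]], rot=[[0,0,-1],[0,0,-2],[0,0,-3],[0,0,-4],[0,0,-5]])

```text
clock: 4.53
eef_pos: [594.6, 245.8, 199.6]
tcp_rot: [-3.14, -0.001, 2.586]
contact_force: [0.3, 0.2, -3.2]
opening: 0.501
grasp_force: 38.7
```

Request:
play_rows(dp=[[0,0,0],[0,0,0],[0,0,0],[0,0,0],[0,0,0]], rot=[[0,0,-1],[0,0,-2],[0,0,-3],[0,0,-4],[0,0,-5]])

```text
clock: 4.95
eef_pos: [594.6, 245.7, 199.6]
tcp_rot: [-3.141, -0.002, 3.109]
contact_force: [-0.9, -0.4, -2.4]
opening: 0.5
grasp_force: 38.7
```

```bash
python3 go.py 595.5 245.4 60 181.2;  python3 look.py w2 green:12 white:112 
```

```text
t 4.95 pos [594.6 245.7 199.6] [-1.7997e+02 -1.0000e-01  1.7815e+02] open 0.50 F [-0.9 -0.4 -2.4] q6 -1.15
dp [-0.028 -0.004  3.491] rot [-0.   -0.02 -0.51] dist 140.0
green 12 [320. 241.] [707.  241.8 340.1 115.5  -1.8]
white 112 [530. 196.] [654.5 405.5 405.2 226.4  15. ]
white 112 [130. 165.] [630.2  85.  439.7 231.8 -18.8]
```

View pics/w2.png

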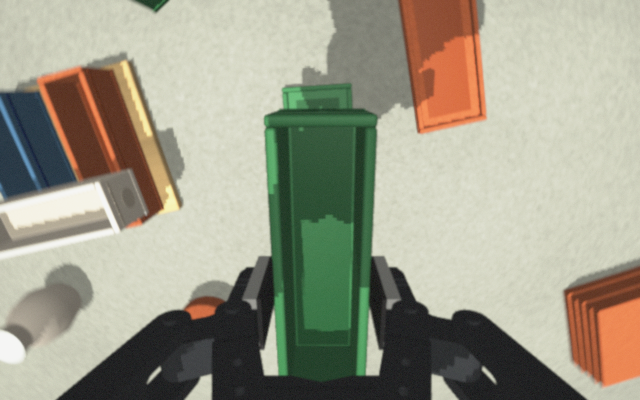

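The green trough hangs level. The saucer's near end shows at (283,90)-(352,84), so I check that against the estimate.

```bash
python3 - <<'E'
import pickle
from h import *
st,f=pickle.load(open("w2.pkl","rb"))
print(toplane(f,[[283,90],[352,84]],12,st), "top-cam expects end centre", 595.5-88*np.cos(.021),245.4-88*np.sin(.021))
# terracotta saucer corners visible
print(toplane(f,[[419,133],[486,120]],12,st))
E
```

```text
[[510.71698462 209.52085206]
 [507.19613842 278.01506184]] top-cam expects end centre 507.5194032869135 243.55213582500502
[[557.02586314 346.86790398]
 [545.50071958 415.49289589]]
```

Request:
play_rows(dp=[[-0.03,0,0.6],[-0.03,0,1.4],[-0.03,0,2.2],[-0.03,0,2.8],[-0.03,0,3.2]], rot=[[0,0,-0.2],[0,0,-0.51],[0,0,-0.51],[0,0,-0.51],[0,0,-0.51]])

```text
clock: 5.42
eef_pos: [594.2, 244.9, 69.1]
tcp_rot: [-3.14, -0.004, -3.128]
contact_force: [-0.2, 0.5, -3.0]
opening: 0.5
grasp_force: 38.6
```

```bash
python3 go.py 595.5 245.4 21.5 181.2
```

```text
t 5.42 pos [594.2 244.9  69.1] [-179.91   -0.25 -179.24] open 0.50 F [-0.2  0.5 -3. ] q6 -1.20
dp [-0.037  0.015  1.19 ] rot [-0.02 -0.04 -0.07] dist 48.0
```

Request:
play_rows(dp=[[-0.01,0.01,0.35],[-0.01,0.01,0.7],[-0.01,0.01,0.95],[-0.01,0.01,1.08],[-0.01,0.01,1.15]], rot=[[0,0,0],[0,0,0],[0,0,0],[0,0,0],[0,0,0]])

```text
clock: 5.83
eef_pos: [596.8, 245.8, 26.5]
tcp_rot: [-3.141, -0.0, -3.126]
contact_force: [-0.2, 0.4, -3.4]
opening: 0.497
grasp_force: 38.6
```

Request:
play_rows(dp=[[0,0,0.02],[0,0,0.03],[0,0,0.04],[0,0,0.05],[0,0,0.05]], rot=[[0,0,0],[0,0,0],[0,0,0],[0,0,0],[0,0,0]])

```text
clock: 6.25
eef_pos: [597.3, 245.9, 25.7]
tcp_rot: [3.141, 0.001, -3.126]
contact_force: [-0.4, 0.3, -2.9]
opening: 0.5
grasp_force: 38.7
```

```bash
python3 go.py 595.5 245.4 20.5 181.2
```

```text
t 6.25 pos [597.3 245.9  25.7] [ 1.7998e+02  5.0000e-02 -1.7909e+02] open 0.50 F [-0.4  0.3 -2.9] q6 -1.20
dp [ 0.045 -0.011  0.13 ] rot [ 0.    0.01 -0.05] dist 6.0
```

Request:
play_rows(dp=[[0.02,-0.01,0.03],[0.03,-0.01,0.06],[0.03,-0.01,0.09],[0.03,-0.01,0.11],[0.03,-0.01,0.11]], rot=[[0,0,0],[0,0,0],[0,0,0],[0,0,0],[0,0,0]])

```text
clock: 6.67
eef_pos: [595.6, 245.3, 20.5]
tcp_rot: [-3.141, -0.0, -3.126]
contact_force: [-0.3, 0.8, -3.6]
opening: 0.498
grasp_force: 38.7
```

Request:
play_rows(dp=[[0,0,0.01],[0,0,0.02],[0,0,0.025],[0,0,0.03],[0,0,0.03]], rot=[[0,0,0],[0,0,0],[0,0,0],[0,0,0],[0,0,0]])

```text
clock: 7.08
eef_pos: [595.7, 245.4, 19.7]
tcp_rot: [-3.142, -0.0, -3.126]
contact_force: [-1.3, -0.2, -1.2]
opening: 0.502
grasp_force: 38.8
```

Request:
play_rows(dp=[[0,0,0],[0,0,0],[0,0,0],[0,0,0],[0,0,0]], rot=[[0,0,0],[0,0,0],[0,0,0],[0,0,0],[0,0,0]], fingers=0.75)

```text
clock: 7.5
eef_pos: [595.9, 245.4, 19.7]
tcp_rot: [3.142, 0.0, -3.126]
contact_force: [0.5, -0.1, -0.2]
opening: 0.752
grasp_force: 0.0
```

Request:
play_rows(dp=[[0,0,-0.4],[0,0,-1.2],[0,0,-2.2],[0,0,-3.2],[0,0,-4.2]], rot=[[0,0,0],[0,0,0],[0,0,0],[0,0,0],[0,0,0]])

```text
clock: 7.92
eef_pos: [595.4, 245.2, 189.2]
tcp_rot: [-3.141, -0.0, -3.126]
contact_force: [1.0, 0.5, 0.3]
opening: 0.748
grasp_force: 0.0
```

Request:
play_rows(dp=[[-0.05,-1,-0.2],[-0.1,-2,-0.4],[-0.15,-3,-0.6],[-0.2,-4,-0.8],[-0.25,-5,-1]], rot=[[0,0,0],[0,0,0],[0,0,0],[0,0,0],[0,0,0]])

```text
clock: 8.33
eef_pos: [608.8, 43.8, 228.2]
tcp_rot: [-3.142, 0.001, -3.125]
contact_force: [0.7, -0.3, 0.4]
opening: 0.749
grasp_force: 0.0
```

Request:
play_rows(dp=[[0,-0.6,0],[0,-1.1,0],[0,-1.1,0],[0,-1.1,0],[0,-1.1,0]], rot=[[0,0,1],[0,0,2],[0,0,3],[0,0,4],[0,0,5]])

```text
clock: 8.75
eef_pos: [609.6, 0.8, 227.7]
tcp_rot: [3.141, 0.0, 2.628]
contact_force: [0.0, 1.1, 0.3]
opening: 0.752
grasp_force: 0.0
```

Request:
play_rows(dp=[[0,0,0],[0,0,0],[0,0,0],[0,0,0],[0,0,0]], rot=[[0,0,1],[0,0,2],[0,0,3],[0,0,4],[0,0,5]])

```text
clock: 9.17
eef_pos: [609.6, 1.5, 227.6]
tcp_rot: [3.142, 0.0, 2.105]
contact_force: [0.8, 0.0, 1.0]
opening: 0.755
grasp_force: 0.0
```

Request:
play_rows(dp=[[0,0,0],[0,0,0],[0,0,0],[0,0,0],[0,0,0]], rot=[[0,0,1],[0,0,2],[0,0,3],[0,0,3.5],[0,0,3.5]])

```text
clock: 9.58
eef_pos: [609.6, 1.5, 227.6]
tcp_rot: [3.141, 0.0, 1.742]
contact_force: [-0.5, -0.0, -0.3]
opening: 0.748
grasp_force: 0.0
```

```bash
python3 go.py 609 0 230 99.9; python3 look.py w3 blue:62 terra:62
python3 - <<'E'
from rig import optics
from h import *
f=optics.grab_frame("top"); cv2.imwrite("pics/top1.png",f["color"][:,:,::-1])
for o in rects(f,masks(f["color"])["green"],55): print("top green z55",*o)
E
```

```text
t 9.58 pos [609.6   1.5 227.6] [179.99   0.    99.78] open 0.75 F [-0.5 -0.  -0.3] q6 -0.17
dp [-0.035 -0.022 -0.059] rot [ 0.    0.   -0.02] dist 3.0
blue 62 [283. 345.] [ 598.  -212.2  113.4   62.9    7.6]
blue 62 [255. 209.] [544.7 -47.4  87.1  52.6   9.9]
terra 62 [246. 134.] [530.5  29.5  88.1  44.9   9.9]
terra 62 [492. 101.] [758.2  99.5  68.3  63.8  16.3]
top green z55 [404. 288.] [ 325.9 -205.4   57.9   56.1   -8.5]
top green z55 [243. 285.] [332.6 181.6 147.2  59.2 -55. ]
top green z55 [229. 185.] [588.1 236.8 167.2  65.5   1.2]
```

View pics/w3.png

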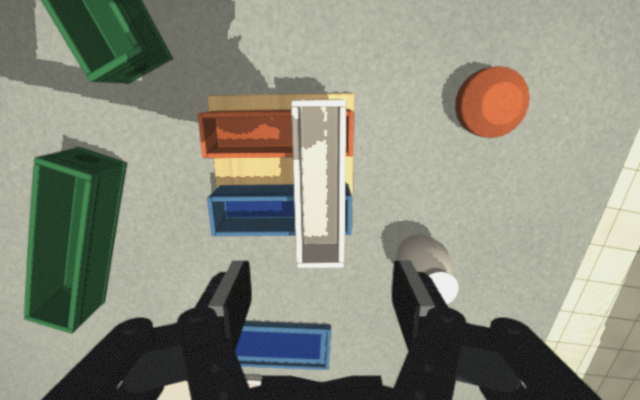

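The white rim's corners are at (292,102), (345,101), (343,266) and (299,265). The vase (top at (440,288) here) stands close to the right finger's side, so I compute the clearance.

```bash
python3 - <<'E'
import pickle
from h import *
st,f=pickle.load(open("w3.pkl","rb"))
p=toplane(f,[[292,102],[345,101],[343,266],[299,265]],112,st); print(p.round(1)); print("white c",p.mean(0), np.degrees(np.arctan2(*(p[0]+p[1]-p[2]-p[3])[::-1])))
print("vase top wrist",toplane(f,[[440,288]],95,st))
g=pickle.load(open("f0.pkl","rb"))["top"]; print("vase top topcam",toplane(g,[[356,121]],95), "apple",toplane(g,[[284,119]],25))
E
```

```text
[[574.7  68.5]
 [616.3  76.5]
 [642.7 -68.2]
 [602.2 -74.2]]
white c [608.94318499   0.64641849] 100.62883631974493
vase top wrist [[747.39410137 -85.09928549]]
vase top topcam [[750.0748368  -88.77032432]] apple [[778.51753763 101.68468022]]
```

Request:
play_rows(dp=[[-0.02,-0.02,0.9],[-0.02,-0.02,1.8],[-0.02,-0.02,2.7],[-0.02,-0.02,3.4],[-0.02,-0.02,3.75]], rot=[[0,0,0],[0,0,0],[0,0,0],[0,0,0],[0,0,0]])

```text
clock: 10.1
eef_pos: [606.6, 0.6, 73.7]
tcp_rot: [-3.137, -0.001, 1.746]
contact_force: [-0.6, -0.1, 0.1]
opening: 0.75
grasp_force: 0.0
```

Request:
play_rows(dp=[[0,0,0],[0,0,0],[0,0,0],[0,0,0],[0,0,0]], rot=[[0,0,0],[0,0,0],[0,0,0],[0,0,0],[0,0,0]], fingers=0)

```text
clock: 10.52
eef_pos: [609.9, 0.6, 78.9]
tcp_rot: [3.139, 0.0, 1.744]
contact_force: [0.6, -1.3, -2.1]
opening: 0.498
grasp_force: 38.0
```

Request:
play_rows(dp=[[0,0,0],[0,0,0],[0,0,0]], rot=[[0,0,0],[0,0,0],[0,0,0]])

```text
clock: 10.77
eef_pos: [609.2, 0.6, 78.0]
tcp_rot: [3.141, 0.0, 1.744]
contact_force: [1.0, -0.1, -2.7]
opening: 0.497
grasp_force: 38.0
```

Request:
play_rows(dp=[[0,0,-0.3],[0,0,-0.8],[0,0,-1.6],[0,0,-2.5],[0,0,-3.1]], rot=[[0,0,0],[0,0,0],[0,0,0],[0,0,0],[0,0,0]])

```text
clock: 11.18
eef_pos: [609.9, 0.6, 205.6]
tcp_rot: [3.139, 0.001, 1.744]
contact_force: [0.7, -0.7, -1.7]
opening: 0.5
grasp_force: 38.0
```

Request:
play_rows(dp=[[-0.27,-0.13,0],[-0.81,-0.39,0],[-1.53,-0.74,0],[-2.34,-1.14,0],[-3.24,-1.58,0]], rot=[[0,0,0],[0,0,0],[0,0,0],[0,0,0],[0,0,0]])

```text
clock: 11.6
eef_pos: [568.1, -138.7, 201.6]
tcp_rot: [-3.141, -0.0, 1.745]
contact_force: [0.2, 0.7, -0.8]
opening: 0.498
grasp_force: 38.0
```

Request:
play_rows(dp=[[-0.85,-0.42,0],[-1.71,-0.83,0],[-2.56,-1.25,0],[-3.37,-1.64,0],[-4.05,-1.97,0]], rot=[[0,0,0],[0,0,0],[0,0,0],[0,0,0],[0,0,0]])

```text
clock: 12.02
eef_pos: [517.7, -313.5, 201.5]
tcp_rot: [-3.141, 0.0, 1.743]
contact_force: [1.2, -0.3, -2.7]
opening: 0.503
grasp_force: 38.0
```

Request:
play_rows(dp=[[-0.6,-0.3,0],[-1,-0.5,0],[-1.25,-0.61,0],[-1.37,-0.67,0],[-1.37,-0.67,0]], rot=[[0,0,0.2],[0,0,0.6],[0,0,1.3],[0,0,2.2],[0,0,3.1]])

```text
clock: 12.43
eef_pos: [501.2, -371.2, 201.3]
tcp_rot: [-3.141, 0.0, 1.413]
contact_force: [-0.4, 0.1, -2.8]
opening: 0.503
grasp_force: 38.0
```

Request:
play_rows(dp=[[0,0,0],[0,0,0],[0,0,0],[0,0,0],[0,0,0]], rot=[[0,0,1],[0,0,2],[0,0,3],[0,0,4],[0,0,5]])

```text
clock: 12.85
eef_pos: [501.7, -369.7, 201.4]
tcp_rot: [-3.141, 0.0, 0.89]
contact_force: [-0.0, -0.1, -2.1]
opening: 0.505
grasp_force: 38.0
```

Request:
play_rows(dp=[[0,0,0],[0,0,0],[0,0,0],[0,0,0],[0,0,0]], rot=[[0,0,1],[0,0,2],[0,0,3],[0,0,4],[0,0,5]])

```text
clock: 13.27
eef_pos: [501.7, -369.7, 201.4]
tcp_rot: [-3.141, 0.001, 0.367]
contact_force: [0.4, -0.2, -2.4]
opening: 0.497
grasp_force: 38.0
```

Request:
play_rows(dp=[[0,0,0],[0,0,0],[0,0,0],[0,0,0],[0,0,0]], rot=[[0,0,1],[0,0,1.8],[0,0,2.33],[0,0,2.33],[0,0,2.33]])

```text
clock: 13.68
eef_pos: [501.9, -369.7, 201.4]
tcp_rot: [-3.141, 0.0, 0.13]
contact_force: [0.6, 0.6, -2.7]
opening: 0.501
grasp_force: 38.0
```

```bash
python3 go.py 502.4 -369.8 21 7.3;  python3 look.py w4 
```

```text
t 13.68 pos [ 501.9 -369.7  201.4] [-1.7998e+02  3.0000e-02  7.4400e+00] open 0.50 F [ 0.6  0.6 -2.7] q6 0.80
dp [0.014 0.006 4.511] rot [-0.    0.    0.02] dist 180.0
```

View pics/w4.png

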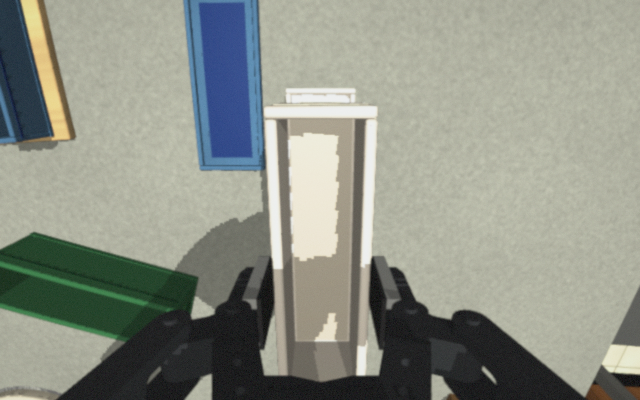

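```bash
python3 - <<'E'
import pickle
from h import *
st,f=pickle.load(open("w4.pkl","rb")); a=np.radians(7.3)
print(toplane(f,[[321,89]],12,st), "expect",502.4+88*np.cos(a),-369.8+88*np.sin(a))
p=toplane(f,[[202,170],[263,168]],12,st);a=np.radians(7.2); print("blue near end",p,p.mean(0), "expect",579.6-88*np.cos(a),-261.2-88*np.sin(a))
E
```

```text
[[ 585.08227361 -359.57484994]] expect 589.6867109479226 -358.61831444308115
blue near end [[ 486.99032742 -243.84138261]
 [ 497.58541452 -308.74509058]] [ 492.28787097 -276.2932366 ] expect 492.293906284326 -272.2293245536588
```

Request:
play_rows(dp=[[0.01,0,0.6],[0.01,0,1.5],[0.01,0,2.4],[0.01,0,3.2],[0.01,0,3.7]], rot=[[0,0,0],[0,0,0],[0,0,0],[0,0,0],[0,0,0]])

```text
clock: 14.15
eef_pos: [501.0, -368.5, 50.2]
tcp_rot: [-3.139, 0.003, 0.13]
contact_force: [-0.5, 0.6, -2.0]
opening: 0.499
grasp_force: 37.9
```

Request:
play_rows(dp=[[0,0,0.2],[0,0,0.4],[0,0,0.4],[0,0,0.4],[0,0,0.4]], rot=[[0,0,0],[0,0,0],[0,0,0],[0,0,0],[0,0,0]])

```text
clock: 14.57
eef_pos: [503.8, -370.4, 39.1]
tcp_rot: [3.14, -0.002, 0.128]
contact_force: [0.7, -0.1, -1.9]
opening: 0.501
grasp_force: 37.9
```

```bash
python3 go.py 502.4 -369.8 20.2 7.3
```

```text
t 14.57 pos [ 503.8 -370.4   39.1] [ 1.799e+02 -1.000e-01  7.350e+00] open 0.50 F [ 0.7 -0.1 -1.9] q6 0.81
dp [-0.033 -0.02   0.473] rot [ 0.02 -0.02  0.01] dist 19.0
```

Request:
play_rows(dp=[[-0.03,0,0.1],[-0.05,0,0.2],[-0.05,0,0.3],[-0.05,0,0.38],[-0.05,0,0.4]], rot=[[0,0,0],[0,0,0],[0,0,0],[0,0,0],[0,0,0]])

```text
clock: 14.98
eef_pos: [500.4, -369.6, 20.8]
tcp_rot: [-3.141, 0.001, 0.128]
contact_force: [-0.1, -0.4, -2.1]
opening: 0.502
grasp_force: 38.0
```

Request:
play_rows(dp=[[0,0,0.01],[0,0,0.02],[0,0,0.03],[0,0,0.03],[0,0,0.03]], rot=[[0,0,0],[0,0,0],[0,0,0],[0,0,0],[0,0,0]])

```text
clock: 15.4
eef_pos: [500.9, -369.9, 20.4]
tcp_rot: [3.141, -0.0, 0.128]
contact_force: [0.4, -0.6, -1.8]
opening: 0.5
grasp_force: 38.0
```

Request:
play_rows(dp=[[0,0,0.01],[0,0,0.015],[0,0,0.02],[0,0,0.02],[0,0,0.02]], rot=[[0,0,0],[0,0,0],[0,0,0],[0,0,0],[0,0,0]])

```text
clock: 15.82
eef_pos: [500.9, -370.0, 19.8]
tcp_rot: [3.141, -0.0, 0.128]
contact_force: [-0.7, 0.6, 2.0]
opening: 0.498
grasp_force: 38.4
```

Request:
play_rows(dp=[[0,0,0],[0,0,0],[0,0,0],[0,0,0],[0,0,0]], rot=[[0,0,0],[0,0,0],[0,0,0],[0,0,0],[0,0,0]], fingers=0.75)

```text
clock: 16.23
eef_pos: [500.8, -369.9, 19.5]
tcp_rot: [3.142, -0.0, 0.128]
contact_force: [-0.6, 0.5, 0.9]
opening: 0.751
grasp_force: 0.0
```

Request:
play_rows(dp=[[0,0,-0.4],[0,0,-1.2],[0,0,-2.2],[0,0,-3.2],[0,0,-4.2]], rot=[[0,0,0],[0,0,0],[0,0,0],[0,0,0],[0,0,0]])

```text
clock: 16.65
eef_pos: [500.4, -369.6, 189.2]
tcp_rot: [-3.141, 0.0, 0.128]
contact_force: [1.3, -0.3, -0.9]
opening: 0.749
grasp_force: 0.0
```

Request:
play_rows(dp=[[0.33,-0.9,0],[0.66,-1.8,0],[1,-2.7,0],[1.36,-3.7,0],[1.72,-4.65,0]], rot=[[0,0,0],[0,0,0],[0,0,0],[0,0,0],[0,0,0]])

```text
clock: 17.07
eef_pos: [545.2, -175.0, 187.8]
tcp_rot: [3.141, -0.0, 0.127]
contact_force: [1.1, 1.1, -0.4]
opening: 0.749
grasp_force: 0.0
```

Request:
play_rows(dp=[[0.33,-0.9,0],[0.66,-1.8,0],[0.97,-2.6,0],[1.14,-3.1,0],[1.14,-3.1,0]], rot=[[0,0,-0.1],[0,0,-0.2],[0,0,-0.3],[0,0,-0.43],[0,0,-0.43]])

```text
clock: 17.48
eef_pos: [575.4, -43.9, 187.6]
tcp_rot: [-3.14, -0.001, 0.177]
contact_force: [0.9, -0.1, -0.1]
opening: 0.75
grasp_force: 0.0
```

Request:
play_rows(dp=[[0,0,0],[0,0,0]], rot=[[0,0,0],[0,0,0]])

```text
clock: 17.65
eef_pos: [574.5, -48.2, 187.5]
tcp_rot: [3.141, 0.0, 0.173]
contact_force: [-0.2, 0.5, -0.3]
opening: 0.747
grasp_force: 0.0
```

```bash
python3 go.py 574.6 -48 188 9.9; python3 look.py w5 blue:62 terra:62
python3 - <<'E'
from rig import optics
from h import *
f=optics.grab_frame("top"); cv2.imwrite("pics/top2.png",cv2.resize(f["color"][130:290,150:490,::-1],None,fx=2.3,fy=2.3,interpolation=cv2.INTER_CUBIC))
E
```

```text
t 17.65 pos [574.5 -48.2 187.5] [1.7998e+02 1.0000e-02 9.9300e+00] open 0.75 F [-0.2  0.5 -0.3] q6 1.31
dp [ 0.004 -0.005 -0.012] rot [0. 0. 0.] dist 1.0
blue 62 [515. 196.] [ 589.5 -227.3  147.4   61.4    7.2]
blue 62 [321. 180.] [575.6 -48.7 146.8  40.8  10.5]
terra 62 [231. 177.] [561.5  29.1 148.2  51.   10.5]
```

View pics/w5.png

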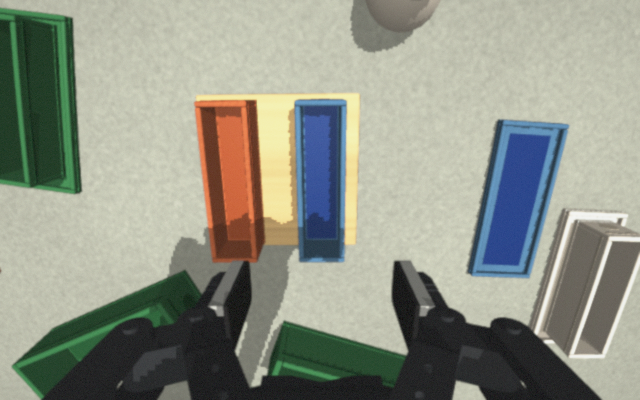

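View pics/top2.png

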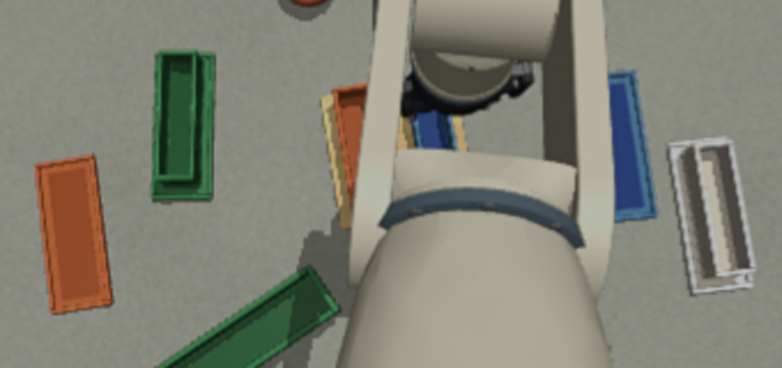

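Both placed troughs sit inside their saucers. The blue trough's rim spans (296,100)-(346,262) and is centred between the fingers, so I grip it.

Request:
play_rows(dp=[[0.02,0.02,0.9],[0.02,0.02,1.9],[0.02,0.02,2.9],[0.02,0.02,3.6],[0.02,0.02,3.98]], rot=[[0,0,-0.03],[0,0,-0.03],[0,0,-0.03],[0,0,-0.03],[0,0,-0.03]])

```text
clock: 18.17
eef_pos: [572.9, -49.6, 24.7]
tcp_rot: [-3.14, 0.005, 0.174]
contact_force: [-1.3, 0.3, -0.6]
opening: 0.749
grasp_force: 0.0
```

Request:
play_rows(dp=[[0,0,0],[0,0,0],[0,0,0],[0,0,0],[0,0,0]], rot=[[0,0,0],[0,0,0],[0,0,0],[0,0,0],[0,0,0]], fingers=0)

```text
clock: 18.58
eef_pos: [576.5, -48.8, 29.7]
tcp_rot: [3.141, -0.002, 0.176]
contact_force: [-0.0, 0.3, -3.1]
opening: 0.501
grasp_force: 38.9
```

Request:
play_rows(dp=[[0,0,0],[0,0,0],[0,0,0]], rot=[[0,0,0],[0,0,0],[0,0,0]])

```text
clock: 18.83
eef_pos: [575.8, -48.5, 28.8]
tcp_rot: [3.141, -0.001, 0.176]
contact_force: [-0.3, 0.7, -2.9]
opening: 0.496
grasp_force: 38.9
```

```bash
python3 go.py 579.6 -261.2 28 7.2; python3 - <<'E'
import pickle
from h import *
st,f=pickle.load(open("w5.pkl","rb"))
p=toplane(f,[[501,121],[567,125],[529,277],[470,275]],12,st); print(p.round(1),p.mean(0))
E
```

```text
t 18.83 pos [575.8 -48.5  28.8] [ 1.7999e+02 -3.0000e-02  1.0100e+01] open 0.50 F [-0.3  0.7 -2.9] q6 1.31
dp [-0.839  5.253  0.019] rot [ 0.   -0.01  0.48] dist 213.0
[[ 659.4 -215.8]
 [ 668.4 -284.3]
 [ 497.1 -307.8]
 [ 488.3 -237.9]] [ 578.31242502 -261.4615293 ]
```

Request:
play_rows(dp=[[0,0,-0.3],[0,0,-0.8],[0,0,-1.5],[0,0,-2.2],[0,0,-2.6]], rot=[[0,0,0],[0,0,0],[0,0,0],[0,0,0],[0,0,0]])

```text
clock: 19.25
eef_pos: [576.9, -48.5, 136.2]
tcp_rot: [3.141, -0.003, 0.176]
contact_force: [0.1, 0.0, -1.9]
opening: 0.5
grasp_force: 38.9
```

Request:
play_rows(dp=[[-0.05,0.3,0],[-0.14,0.9,0],[-0.28,1.7,0],[-0.42,2.6,0],[-0.55,3.4,0]], rot=[[0,0,0],[0,0,0],[0,0,0],[0,0,0],[0,0,0]])

```text
clock: 19.67
eef_pos: [577.1, -188.3, 132.1]
tcp_rot: [3.141, 0.001, 0.177]
contact_force: [0.8, -0.2, -3.3]
opening: 0.499
grasp_force: 38.9
```

Request:
play_rows(dp=[[-0.13,0.8,0],[-0.23,1.4,0],[-0.3,1.75,0],[-0.3,1.85,0],[-0.3,1.85,0]], rot=[[0,0,0.1],[0,0,0.2],[0,0,0.3],[0,0,0.48],[0,0,0.48]])

```text
clock: 20.08
eef_pos: [578.4, -262.0, 131.8]
tcp_rot: [-3.141, 0.001, 0.123]
contact_force: [-0.3, 0.2, -2.6]
opening: 0.498
grasp_force: 38.9
```

Request:
play_rows(dp=[[0,0,0.4],[0,0,1],[0,0,1.5],[0,0,1.9],[0,0,2.2]], rot=[[0,0,0],[0,0,0],[0,0,0],[0,0,0],[0,0,0]])

```text
clock: 20.5
eef_pos: [578.1, -259.2, 42.6]
tcp_rot: [-3.14, 0.002, 0.127]
contact_force: [0.2, -0.1, -2.8]
opening: 0.503
grasp_force: 38.8
```

Request:
play_rows(dp=[[0,0,0.06],[0,0,0.1],[0,0,0.1],[0,0,0.1],[0,0,0.1]], rot=[[0,0,0],[0,0,0],[0,0,0],[0,0,0],[0,0,0]])

```text
clock: 20.92
eef_pos: [579.7, -261.4, 41.5]
tcp_rot: [3.141, -0.001, 0.126]
contact_force: [0.5, 0.4, -2.9]
opening: 0.5
grasp_force: 38.8
```

```bash
python3 go.py 579 -261.3 21 7.2
```

```text
t 20.92 pos [ 579.7 -261.4   41.5] [ 1.7995e+02 -8.0000e-02  7.2200e+00] open 0.50 F [ 0.5  0.4 -2.9] q6 1.02
dp [-0.017 -0.005  0.511] rot [ 0.01 -0.01  0.  ] dist 20.0
```

Request:
play_rows(dp=[[-0.02,0,0.1],[-0.02,0,0.2],[-0.02,0,0.3],[-0.02,0,0.38],[-0.02,0,0.42]], rot=[[0,0,0],[0,0,0],[0,0,0],[0,0,0],[0,0,0]])

```text
clock: 21.33
eef_pos: [577.7, -261.1, 22.8]
tcp_rot: [-3.141, 0.001, 0.126]
contact_force: [0.1, -0.2, -3.1]
opening: 0.499
grasp_force: 38.9
```

Request:
play_rows(dp=[[0,0,0.01],[0,0,0.02],[0,0,0.04],[0,0,0.05],[0,0,0.05]], rot=[[0,0,0],[0,0,0],[0,0,0],[0,0,0],[0,0,0]])

```text
clock: 21.75
eef_pos: [578.2, -261.3, 21.6]
tcp_rot: [3.142, -0.0, 0.126]
contact_force: [-0.6, -0.3, -2.6]
opening: 0.501
grasp_force: 38.9
```

Request:
play_rows(dp=[[0,0,0.01],[0,0,0.02],[0,0,0.025],[0,0,0.025],[0,0,0.025]], rot=[[0,0,0],[0,0,0],[0,0,0],[0,0,0],[0,0,0]])

```text
clock: 22.17
eef_pos: [578.2, -261.3, 20.6]
tcp_rot: [3.142, -0.0, 0.126]
contact_force: [0.5, 0.3, -2.2]
opening: 0.499
grasp_force: 38.9
```

Request:
play_rows(dp=[[0,0,0.01],[0,0,0.015],[0,0,0.02],[0,0,0.02],[0,0,0.02]], rot=[[0,0,0],[0,0,0],[0,0,0],[0,0,0],[0,0,0]])

```text
clock: 22.58
eef_pos: [578.3, -261.3, 20.5]
tcp_rot: [3.141, -0.0, 0.126]
contact_force: [-2.0, 2.0, 5.8]
opening: 0.5
grasp_force: 39.8
```

Request:
play_rows(dp=[[0,0,0],[0,0,0],[0,0,0],[0,0,0],[0,0,0]], rot=[[0,0,0],[0,0,0],[0,0,0],[0,0,0],[0,0,0]], fingers=0.75)

```text
clock: 23.0
eef_pos: [578.2, -261.3, 19.7]
tcp_rot: [-3.142, -0.0, 0.126]
contact_force: [1.0, -0.6, -0.1]
opening: 0.752
grasp_force: 0.0
```

Request:
play_rows(dp=[[0,0,-0.4],[0,0,-1.2],[0,0,-2.2],[0,0,-3.2],[0,0,-4.2]], rot=[[0,0,0],[0,0,0],[0,0,0],[0,0,0],[0,0,0]])

```text
clock: 23.42
eef_pos: [577.7, -261.1, 189.3]
tcp_rot: [-3.141, 0.001, 0.126]
contact_force: [1.1, -0.2, 0.1]
opening: 0.745
grasp_force: 0.0
```

Request:
play_rows(dp=[[0.06,-0.9,0],[0.12,-1.8,0],[0.18,-2.7,0],[0.25,-3.7,0],[0.31,-4.6,0]], rot=[[0,0,0],[0,0,0],[0,0,0],[0,0,0],[0,0,0]])

```text
clock: 23.83
eef_pos: [566.9, -75.4, 187.9]
tcp_rot: [-3.141, -0.0, 0.125]
contact_force: [0.4, 0.2, -0.6]
opening: 0.751
grasp_force: 0.0
```

Request:
play_rows(dp=[[0.06,-0.9,0],[0.12,-1.8,0],[0.18,-2.5,0],[0.18,-2.78,0],[0.18,-2.78,0]], rot=[[0,0,-0.1],[0,0,-0.2],[0,0,-0.4],[0,0,-0.5],[0,0,-0.5]])

```text
clock: 24.25
eef_pos: [560.2, 36.3, 187.8]
tcp_rot: [-3.141, -0.0, 0.182]
contact_force: [0.4, -0.7, 0.1]
opening: 0.747
grasp_force: 0.0
```

Request:
play_rows(dp=[[0,0,0],[0,0,0],[0,0,0]], rot=[[0,0,0],[0,0,0],[0,0,0]])

```text
clock: 24.5
eef_pos: [560.6, 32.8, 187.7]
tcp_rot: [3.141, 0.0, 0.177]
contact_force: [-1.1, 0.3, -0.1]
opening: 0.753
grasp_force: 0.0
```

```bash
python3 go.py 560.7 34 28 10.2; python3 look.py w6 terra:62 terra:12
```

```text
t 24.50 pos [560.6  32.8 187.7] [1.7998e+02 1.0000e-02 1.0130e+01] open 0.75 F [-1.1  0.3 -0.1] q6 1.45
dp [ 0.008 -0.032  3.992] rot [ 0.    0.   -0.01] dist 160.0
terra 62 [ 22. 206.] [492.6 314.9 149.3  65.8   9.9]
terra 62 [319. 180.] [560.9  34.2 147.8  43.3  10.3]
terra 12 [ 22. 206.] [467.7 360.6 174.7  77.    9.9]
terra 12 [319. 180.] [547.5  32.2 172.9  50.6  10.3]
```

View pics/w6.png

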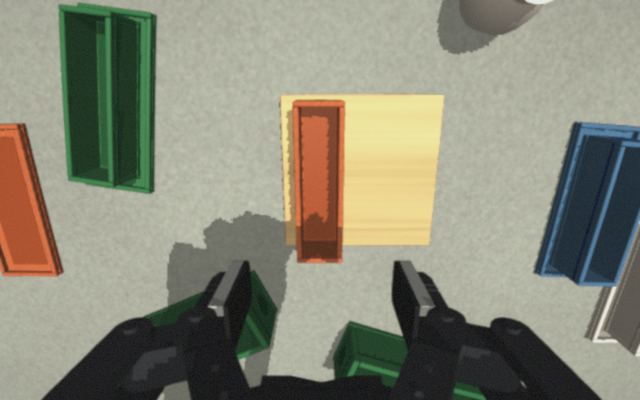

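The terracotta rim at (294,100)-(343,263) is centred between the fingers, and blue is in its saucer. I grip terracotta.

Request:
play_rows(dp=[[0.01,-0.03,0.9],[0.01,-0.03,1.9],[0.01,-0.03,2.9],[0.01,-0.03,3.6],[0.01,-0.03,3.99]], rot=[[0,0,0],[0,0,0],[0,0,0],[0,0,0],[0,0,0]])

```text
clock: 24.97
eef_pos: [558.5, 34.1, 24.6]
tcp_rot: [-3.141, 0.004, 0.177]
contact_force: [-0.1, -0.2, 0.1]
opening: 0.751
grasp_force: 0.0
```

Request:
play_rows(dp=[[0,0,0],[0,0,0],[0,0,0],[0,0,0],[0,0,0]], rot=[[0,0,0],[0,0,0],[0,0,0],[0,0,0],[0,0,0]], fingers=0)

```text
clock: 25.38
eef_pos: [561.7, 35.2, 29.5]
tcp_rot: [3.141, -0.002, 0.178]
contact_force: [0.9, -0.2, -1.3]
opening: 0.496
grasp_force: 38.6
```

Request:
play_rows(dp=[[0,0,0],[0,0,0],[0,0,0]], rot=[[0,0,0],[0,0,0],[0,0,0]])

```text
clock: 25.63
eef_pos: [560.9, 35.4, 28.6]
tcp_rot: [3.141, -0.001, 0.178]
contact_force: [0.1, -0.2, -1.7]
opening: 0.501
grasp_force: 38.6
```

Request:
play_rows(dp=[[0,0,-0.3],[0,0,-0.8],[0,0,-1.5],[0,0,-2.2],[0,0,-2.6]], rot=[[0,0,0],[0,0,0],[0,0,0],[0,0,0],[0,0,0]])

```text
clock: 26.05
eef_pos: [561.9, 35.4, 135.9]
tcp_rot: [3.141, -0.003, 0.178]
contact_force: [1.6, 0.1, -1.7]
opening: 0.503
grasp_force: 38.7
```

Request:
play_rows(dp=[[-0.03,-0.3,0],[-0.09,-0.9,0],[-0.17,-1.7,0],[-0.26,-2.6,0],[-0.36,-3.6,0]], rot=[[0,0,0],[0,0,0],[0,0,0],[0,0,0],[0,0,0]])

```text
clock: 26.47
eef_pos: [519.8, 175.5, 131.9]
tcp_rot: [3.141, 0.001, 0.177]
contact_force: [0.9, -0.2, -1.9]
opening: 0.501
grasp_force: 38.7
```

Request:
play_rows(dp=[[-0.09,-0.9,0],[-0.18,-1.8,0],[-0.26,-2.6,0],[-0.33,-3.3,0],[-0.39,-3.9,0]], rot=[[0,0,0],[0,0,0],[0,0,0],[0,0,0],[0,0,0]])

```text
clock: 26.88
eef_pos: [476.1, 327.4, 131.7]
tcp_rot: [3.142, 0.001, 0.179]
contact_force: [-0.6, -1.0, -2.3]
opening: 0.5
grasp_force: 38.7
```

Request:
play_rows(dp=[[-0.04,-0.4,0],[-0.07,-0.7,0],[-0.09,-0.95,0],[-0.1,-1.05,0],[-0.1,-1.05,0]], rot=[[0,0,0],[0,0,-0.07],[0,0,-0.07],[0,0,-0.07],[0,0,-0.07]])

```text
clock: 27.3
eef_pos: [466.2, 366.2, 131.9]
tcp_rot: [3.141, 0.0, 0.186]
contact_force: [0.2, -0.1, -2.5]
opening: 0.499
grasp_force: 38.7
```

Request:
play_rows(dp=[[0,0,0],[0,0,0],[0,0,0]], rot=[[0,0,0],[0,0,0],[0,0,0]])

```text
clock: 27.55
eef_pos: [466.8, 365.0, 132.1]
tcp_rot: [3.141, 0.0, 0.185]
contact_force: [-0.7, 0.5, -2.5]
opening: 0.5
grasp_force: 38.7
```

```bash
python3 go.py 467 366 21 10.6; python3 look.py w7
```

```text
t 27.55 pos [466.8 365.  132.1] [1.7999e+02 1.0000e-02 1.0580e+01] open 0.50 F [-0.7  0.5 -2.5] q6 2.05
dp [ 0.009 -0.024  2.778] rot [ 0.  0. -0.] dist 111.0
```

View pics/w7.png

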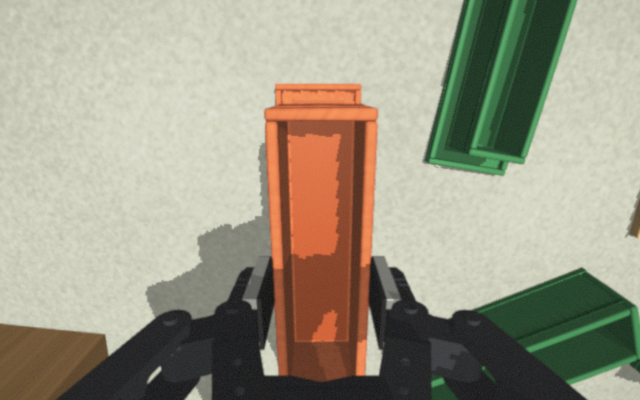

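Request:
play_rows(dp=[[0,-0.03,0.5],[0,-0.05,1.2],[0,-0.05,1.8],[0,-0.05,2.2],[0,-0.05,2.4]], rot=[[0,0,0],[0,0,0],[0,0,0],[0,0,0],[0,0,0]])

```text
clock: 28.02
eef_pos: [465.2, 366.4, 33.9]
tcp_rot: [3.14, 0.003, 0.185]
contact_force: [-0.8, 0.4, -3.0]
opening: 0.499
grasp_force: 38.6
```

Request:
play_rows(dp=[[0,0,0.08],[0,0,0.16],[0,0,0.24],[0,0,0.3],[0,0,0.33]], rot=[[0,0,0],[0,0,0],[0,0,0],[0,0,0],[0,0,0]])

```text
clock: 28.43
eef_pos: [466.6, 368.1, 23.4]
tcp_rot: [-3.141, -0.001, 0.186]
contact_force: [-0.4, 0.2, -2.4]
opening: 0.5
grasp_force: 38.6
```

Request:
play_rows(dp=[[0,0,0.01],[0,0,0.02],[0,0,0.03],[0,0,0.03],[0,0,0.03]], rot=[[0,0,0],[0,0,0],[0,0,0],[0,0,0],[0,0,0]])

```text
clock: 28.85
eef_pos: [466.2, 367.9, 21.9]
tcp_rot: [-3.141, -0.0, 0.186]
contact_force: [-0.1, 0.9, -1.8]
opening: 0.497
grasp_force: 38.6
```

```bash
python3 - <<'E'
import pickle
from h import *
st,f=pickle.load(open("w7.pkl","rb")); a=np.radians(10.6)
print(toplane(f,[[276,84],[360,84]],12,st).mean(0)-88*np.array([np.cos(a),np.sin(a)]))
E
```

```text
[465.4766867  366.29958651]
```

Wrist and top estimates agree: the saucer's centre is about (466,366.5). I make the final touch.

Request:
play_rows(dp=[[0,0.02,0.01],[0,0.03,0.02],[0,0.03,0.03],[0,0.03,0.035],[0,0.03,0.035]], rot=[[0,0,0],[0,0,0],[0,0,0],[0,0,0],[0,0,0]])

```text
clock: 29.27
eef_pos: [466.4, 366.6, 20.4]
tcp_rot: [3.141, 0.0, 0.186]
contact_force: [-0.3, -0.4, -1.4]
opening: 0.503
grasp_force: 38.7
```

Request:
play_rows(dp=[[0,0,0.01],[0,0,0.015],[0,0,0.015],[0,0,0.015],[0,0,0.015]], rot=[[0,0,0],[0,0,0],[0,0,0],[0,0,0],[0,0,0]])

```text
clock: 29.68
eef_pos: [466.5, 366.7, 20.3]
tcp_rot: [3.142, -0.0, 0.186]
contact_force: [-1.4, -2.2, 5.4]
opening: 0.497
grasp_force: 39.4
```

Request:
play_rows(dp=[[0,0,0],[0,0,0],[0,0,0],[0,0,0],[0,0,0]], rot=[[0,0,0],[0,0,0],[0,0,0],[0,0,0],[0,0,0]], fingers=0.75)

```text
clock: 30.1
eef_pos: [466.4, 366.7, 19.7]
tcp_rot: [-3.142, 0.0, 0.186]
contact_force: [-0.8, -0.6, 0.9]
opening: 0.749
grasp_force: 0.0
```

Request:
play_rows(dp=[[0,0,-0.4],[0,0,-1.2],[0,0,-2.2],[0,0,-3.2],[0,0,-4.2]], rot=[[0,0,0],[0,0,0],[0,0,0],[0,0,0],[0,0,0]])

```text
clock: 30.52
eef_pos: [466.0, 366.3, 189.3]
tcp_rot: [3.141, 0.001, 0.186]
contact_force: [1.3, 0.9, -0.2]
opening: 0.759
grasp_force: 0.0
```

Request:
play_rows(dp=[[-0.5,-0.6,-0.1],[-1,-1.2,-0.2],[-1.5,-1.8,-0.3],[-2,-2.4,-0.4],[-2.6,-3.2,-0.5]], rot=[[0,0,0],[0,0,0],[0,0,0],[0,0,0],[0,0,0]])

```text
clock: 30.93
eef_pos: [340.0, 473.2, 208.1]
tcp_rot: [3.141, -0.0, 0.184]
contact_force: [1.0, 1.1, 0.4]
opening: 0.749
grasp_force: 0.0
```

Request:
play_rows(dp=[[-0.5,-0.6,0],[-1,-1.2,0],[-1.5,-1.8,0],[-2,-2.4,0],[-2.6,-3.2,0]], rot=[[0,0,0],[0,0,0],[0,0,0],[0,0,0],[0,0,0]])

```text
clock: 31.35
eef_pos: [214.0, 579.8, 207.8]
tcp_rot: [3.141, -0.0, 0.185]
contact_force: [1.1, 0.4, 0.4]
opening: 0.751
grasp_force: 0.0
```

Request:
play_rows(dp=[[0,0,0],[0,0,0],[0,0,0],[0,0,0],[0,0,0]], rot=[[0,0,0],[0,0,0],[0,0,0],[0,0,0],[0,0,0]])

```text
clock: 31.77
eef_pos: [215.7, 579.1, 207.8]
tcp_rot: [3.141, -0.0, 0.184]
contact_force: [0.4, -0.7, -0.4]
opening: 0.746
grasp_force: 0.0
```

```bash
python3 - <<'E'
from rig import optics
from h import *
f=optics.grab_frame("top"); t=f["color"]
S={"green":(595.5,245.4,1.2),"blue":(579.6,-261.2,7.2),"terra":(467.9,366.2,10.6),"white":(502.4,-369.8,7.3)}
v=t[:,:,::-1].copy(); v=cv2.resize(v,None,fx=4,fy=4,interpolation=cv2.INTER_CUBIC)
tiles=[]
for k,(x,y,a) in S.items():
    a=np.radians(a); u=np.array([np.cos(a),np.sin(a)]);w=np.array([-u[1],u[0]])
    # where the rim corners of a perfectly placed trough (top z=55) should appear
    P=[[*(np.array([x,y])+i*75*u+j*22*w),55] for i,j in ((1,1),(1,-1),(-1,-1),(-1,1))]
    q=(topx(f,P)*4+1.5).astype(int)
    cv2.polylines(v,[q.reshape(-1,1,2)],True,(255,0,255),1)
    c=q.mean(0).astype(int); tiles.append(v[c[1]-180:c[1]+180,c[0]-100:c[0]+100])
cv2.imwrite("pics/fin.png",np.hstack(tiles))
for n,(z) in (("apple",25),): print([o for o in rects(f,masks(t)["terra"],12) if 700<o[1][0]<900])
E
```

```text
[(array([284., 119.]), array([783.5, 104.1,  69.9,  69.5,   0.8])), (array([ 94., 109.]), array([808.5, 634.7, 146.6, 145.2, -72.8]))]
```

View pics/fin.png

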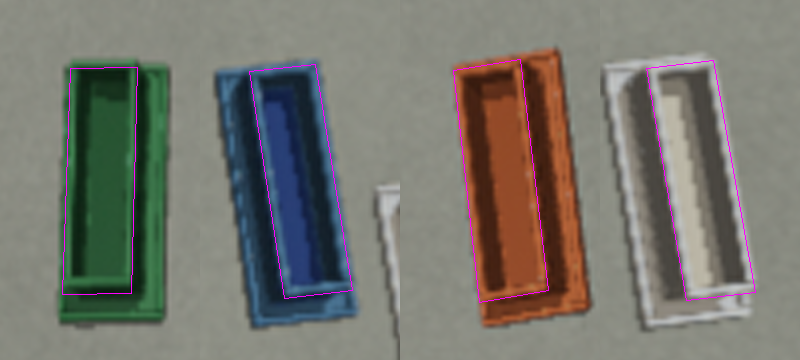

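In the final view, each trough's rim matches the outline predicted for a correctly seated one (magenta), to within about 3 mm. The apple measures exactly where it was at the start, and the arm is clear, so I hand the job in.

```bash
python3 -c "
from rig import r
print(r.sign_off())"
```

```text
the job is handed in; nothing more can be done
None
```

All four troughs stand upright in the saucers of their own colours, each within about 3 mm in the last camera check; the apple measured unmoved, no move went near the vase (its position was not re-measured), and the job was handed in at about 32 s with no verdict returned.

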